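Unlock the engraver's cover and hold it at the struts' balance point

TASK

The engraver has just been set up on the bench and I want to adjust its cover's gas struts: slide the transport lock on the front apron all the way to its release stop, then lift the cover by its handle until it is past its balance point and the struts take over, keeping hold so that it does not fly up to its open stop. Then bring it back and hold it steady just below the balance point, a few degrees on the side where it would fall shut, and finish like that: still holding it, not letting go. Leave the other things on and around the machine where they are.

Things in the scene. Friction and masses are not known exactly. Their poses are not given: they have to be found in the camera images.
- machine: Desktop engraver, grey case fixed to the bench. Origin under it, on the bench; +x points to its hinge side, +y to its left end. Case x -0.165 to 0.140, y -0.190 to 0.190. Low front apron x -0.165 to -0.103, its flat top 60 mm up. Behind it the white cover with clear window: top 131 mm up when shut, upright front panel at x -0.106. Red stop button at the apron's right end, 84 mm high.
- lock (a joint): Transport lock: a black ribbed grip sliding along the machine's +y (to its left end) on the apron. 0 = locked (end nearest the handle), 0.045 m = its other end stop, fully released; starts near 0. About 2 N of friction; stays where it is left. Locked, its tongue stands over a lug on the cover's front and blocks the cover; clear of it from about 0.018 m on.
- lock_grip (a point): Middle of the lock's grip, 88 mm above the bench, moves with it; at lock = 0 it is at machine x -0.139, y 0.115. The grip is a block 28 mm along machine x, 14 mm along y, from 64 to 97 mm above the bench: pinch it from above across the 14 mm. Its 14 mm wide tongue reaches 14 mm further towards the cover, 80 to 86 mm up.
- cover (a joint): Cover's hinge angle: 0 = shut (start), grows as its front rises, open stop 1.25 rad. 0.95 kg, sprung by a gas strut at each side. Balance point 0.70 rad (40 degrees): below it the cover falls shut, above it the struts push it open to the stop; almost no friction. Lift needed at the handle: 5.5 N shut, 2 N at 0.5 rad, 1 N at 0.6, 0 at 0.70; at 0.8 it pulls up with 1 N.
- cover_handle (a point): Middle of the cover's handle, moves with the cover: round steel bar, 12 mm diameter, 80 mm long along machine y, on two end legs that hold its centre 42 mm in front of the front panel. Shut: centre 105 mm above the bench, machine x -0.148, y 0, 45 mm above the apron. Pinched fore and aft by fingers that stay pointing down, it turns between them as the cover swings.
- cover_hinge (a point): Point on the hinge axis at mid width, 98 mm above the bench, machine x 0.125; the axis is parallel to machine y. At cover angle a the handle bar's centre lies 0.273 cos a - 0.007 sin a (m) from it towards machine -x, and 0.273 sin a + 0.007 cos a above it.
- pliers: Bystander, to be left alone: small steel flat-nose pliers, 165 mm long, lying flat on the bench in front of the engraver, 11 mm high; its +x is the nose.
- lighter: Bystander, to be left alone: white disposable lighter, 77 x 25 x 12 mm, lying on the right of the bench; origin under its middle.
- cabochon: Bystander, to be left alone: turquoise domed stone, 34 mm across, 10 mm high, lying just in front of the engraver's left end; origin under its centre.
- tile: Bystander, to be left alone: brass pendant plate with a white flower disc, 36 x 36 x 5 mm, lying just in front of the engraver's left half; origin under its centre.
- bench_pin: Bystander, to be left alone: wooden bench pin (slotted board), 225 x 75 x 18 mm, lying on the left of the bench; origin under its middle.
- slab: Bystander, to be left alone: white soldering slab, 160 x 120 x 25 mm, beads on top, on the left of the bench; origin under its centre.
- dish: Bystander, to be left alone: little steel findings bowl, 42 mm across, 15 mm high, standing on the engraver's front apron right of the cover's handle, about 105 mm from the machine's middle; origin under its centre.
- hammer: Bystander, to be left alone: chasing hammer, 230 mm long, lying on the right of the bench; origin under its middle.

How it is judged:
By the outcome, as a careful person would: the job done as asked, in the order asked, and still so for the second after the job is handed in, while the arm keeps its last pose, push and grip.
It also fails if it takes over 58 s, if anything falls off the work surface, if the arm or the gripper's body presses on something with over 40 N, if the wrist force passes 120 N, or if a joint passes its speed limit or range.

ROBOT

A 7-joint arm with a two-finger parallel gripper is mounted at the origin on the work surface. World frame = base frame: x ahead of the robot, y to its left, z up, the work surface at z = 0. Lengths are in m, angles in rad, forces in N, time in s.
With the tool pointing down it reaches from about 0.35 to 0.9 m from the base axis. Payload 7.2 kg.
Tool frame: the origin (TCP) lies midway between the tips of the shut fingers; the grasp point (between the pads) lies pinch_z behind it (pinch_z is the distance from the TCP to the grasp point, in m); z points along the fingers, y is the line along which they close (so a half turn about z gives the same grasp; the last joint's range is limited). The gripper opens to 85 mm and grips with 20 to 120 N. Pads are 22 mm wide; open, the fingers measure 114 mm over their backs; the gripper's body (76 mm by 85 mm) begins 54 mm behind the grasp point. The pads swing forward as they close: fully open they stand 13 mm farther back than shut.
Start: joints at [1.172, 0.411, -0.013, 1.596, 0.006, 1.134, -0.082], TCP at [0.203, -0.591, 0.231] pointing down, gripper open.
Joint ranges: [-2.95, 2.95], [-0.29, 1.99], [-1.47, 1.44], [0.14, 2.54], [-1.03, 4.17], [0.13, 1.85], [-2.86, 2.86]. Speed limits (rad/s): [2.39, 2.39, 3.01, 3.01, 3.14, 3.14, 3.14].

INTERFACE

Orientations are given as a unit quaternion [x, y, z, w].
In Python, from bench import get_state, grab_frame, camera_model, job_done, pinch_z gives the robot as it stands.
- The arm moves only by the tool play_rows, never from a script. Its argument "deltas" is text: rows parted by semicolons, each of 4 numbers parted by spaces: the shift along the tool's x, y, z in cm, then the turn about the tool's z in rad. A call has 1 to 10 rows; each row is the pose to reach, as a shift and turn from the pose commanded when the call began, along the tool's axes at that moment; what a row does not reach only later rows make up. A row lasts 1/12 s, in which the tool goes at most 41.7 mm and 7.16 degrees, less where a joint would pass 70% of its speed; a pose out of reach is approached as far as the arm can. A call with a gripper value outside its range is refused whole. "hand" is the opening, from 0 (shut) to 1 (fully open), set as the call begins (left out, the last holds). The fingers move at their own pace and stop on an object; the grip force is fixed at half the most. Time passes only in rows, so rows that repeat a pose let the fingers close. It gives the time, the measured TCP pose, the force, the opening and the grip force at its end, in the units of the state.
- get_state(): the state, without advancing time (a new reading comes with each control period).
- grab_frame(name): name is "side" or "top"; returns (picture, depth): 384x512x3 uint8, blue, green, red; 384x512 float32, m along the optical axis (not along the pixel's ray), 0 where there is no reading.
- camera_model(name): a dict with "fx", "fy", "cx", "cy" (pixels), "D" ([k1, k2, p1, p2, k3] as OpenCV has them; the pictures are not rectified), "cam_to_world" (4x4, takes a point from camera to world coordinates). Camera axes: x right, y down, z forward; pixel columns grow to the right and rows downward; lengths in m; the calibration is good to about 2 mm. A picture is of the moment at which its call begins. camera_model takes no time and is no camera call.
- job_done(): hands the job in; it is judged then, once.
The state is a dict: "clock": time; "qpos": joint angles; "dq": joint speeds; "tau": joint torques, N m; "tcp_pos": TCP position; "eef_rot": TCP orientation; "wrist_force": force on the tool from outside, world axes, zero at the start; "moment": the same for the moment, N m; "finger_gap": opening from 0.0 (shut) to 1.0 (fully open); "grip_force": force on a finger pad.
Only numpy, scipy, OpenCV 4.12 (cv2) and the standard library are available. Lean on these libraries where they do the work, as an engineer would, in place of code of your own. Each camera call takes 0.05 s, during which the arm holds its last target. There are 200 camera calls.

## Working session

There is one attempt and no reset: what is moved stays moved. The work goes in short steps, Python scripts to look and compute and a tool call to move; the robot and the scene stay as the last step left them, time stands still between calls to the robot, and variables do not carry over. Pictures are saved under pics/ and viewed, at most 10 in all, crops included, and the job is handed in when it is done.

Besides the shell and the picture viewer there is one more tool, called after "Emit:" as name(argument=value, ...), one argument or row to a line, values as JSON. play_rows: Moves the arm, as the interface text tells. Its arguments: {"type":"object","properties":{"deltas":{"type":"string"},"hand":{"type":"number"}},"required":["deltas"]}

```bash
mkdir -p pics
python3 - <<'E'
from bench import *
import cv2,json
print(get_state(), pinch_z)
for n in("side","top"):
    p,d=grab_frame(n); cv2.imwrite(f"pics/{n}0.png",p); import numpy as np; np.save(f"{n}0.npy",d); m=camera_model(n); print(m)
E
```

```text
{'clock': 0.0, 'qpos': array([ 1.17180869,  0.41191264, -0.01274642,  1.59705843,  0.00559386,
        1.13428675, -0.08220653]), 'dq': array([ 1.40988863e-04,  1.20643592e-04, -9.17708303e-04, -8.10819318e-04,
       -4.38650124e-05, -5.61344408e-04,  9.42057040e-04]), 'tau': array([-1.87731166e-04, -6.00626421e+01,  6.81908447e-01, -2.99404532e+01,
        1.37595279e-02,  1.06921085e-02,  1.75783373e-05]), 'tcp_pos': array([ 0.20281121, -0.59064932,  0.23043906]), 'eef_rot': array([ 9.86349387e-01,  1.64663969e-01, -1.81439642e-04, -7.94391905e-04]), 'wrist_force': array([-0.39226365, -0.67516748,  0.59217709]), 'moment': array([-0.04157843, -0.01753125, -0.00931806]), 'grip_force': 0.0, 'finger_gap': 1.001713596288201} 0.0187
{'fx': 359.1896911713302, 'fy': 359.1896911713302, 'cx': 253.71174779898814, 'cy': 199.42462667564055, 'D': array([-0.02461547,  0.        ,  0.        ,  0.        ,  0.        ]), 'cam_to_world': array([[-0.86668802, -0.29520995,  0.40212308,  0.10912068],
       [-0.49854781,  0.48449793, -0.71882671,  0.77336191],
       [ 0.017377  , -0.82347607, -0.56708482,  0.73017339],
       [ 0.        ,  0.        ,  0.        ,  1.        ]])}
{'fx': 483.16832564912636, 'fy': 483.16832564912636, 'cx': 256.633397877532, 'cy': 189.857238628159, 'D': array([0.03897662, 0.        , 0.        , 0.        , 0.        ]), 'cam_to_world': array([[ 9.97671984e-03, -9.87106028e-01,  1.59756551e-01,
         3.22848565e-01],
       [-9.99949981e-01, -9.96154266e-03,  8.95875693e-04,
        -1.23468038e-02],
       [ 7.07097397e-04, -1.59757498e-01, -9.87156037e-01,
         1.47752949e+00],
       [ 0.00000000e+00,  0.00000000e+00,  0.00000000e+00,
         1.00000000e+00]])}
```

View pics/top0.png

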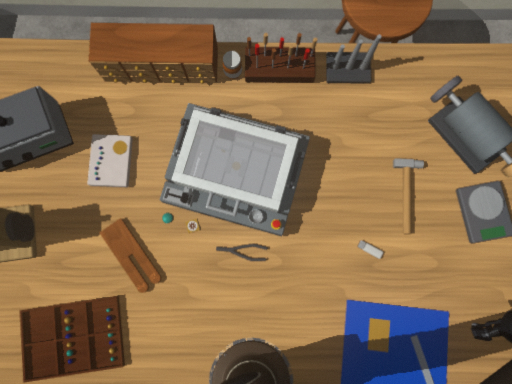

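View pics/side0.png

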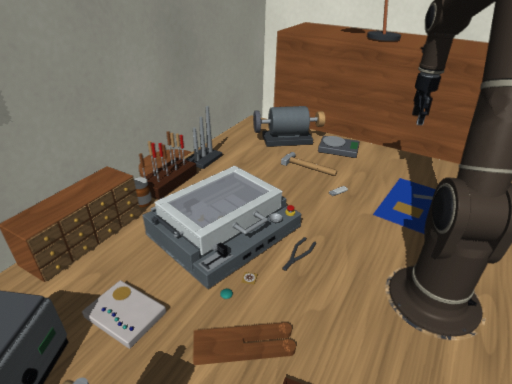

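The top view shows the engraver with its cover at about (235,165), the lock near (183,195), the dish at (257,215) and the red button at (277,225). The side view shows the handle near (250,222) and the grip near (223,250).

```bash
cat > h.py <<'E'
from bench import *
import cv2, numpy as np
def ray(n,px):
    m=camera_model(n);K=np.array([[m['fx'],0,m['cx']],[0,m['fy'],m['cy']],[0,0,1]])
    u=cv2.undistortPoints(np.array(px,float).reshape(-1,1,2),K,m['D']).reshape(-1,2)
    T=m['cam_to_world'];return T[:3,3],np.c_[u,np.ones(len(u))]@T[:3,:3].T
def plane(n,px,z):
    o,d=ray(n,px);return o+d*((z-o[2])/d[:,2])[:,None]
def proj(n,P):
    m=camera_model(n);K=np.array([[m['fx'],0,m['cx']],[0,m['fy'],m['cy']],[0,0,1]])
    W=np.linalg.inv(m['cam_to_world']);r,_=cv2.Rodrigues(W[:3,:3])
    return cv2.projectPoints(np.array(P,float),r,W[:3,3],K,m['D'])[0].reshape(-1,2)
E
python3 - <<'E'
from h import *
t=cv2.imread('pics/top0.png');s=cv2.imread('pics/side0.png')
def mask_c(im,roi,f):
    x0,y0,x1,y1=roi;m=np.zeros(im.shape[:2],np.uint8);m[y0:y1,x0:x1]=f(im[y0:y1,x0:x1].astype(int));return m
wh=lambda a:((a.min(2)>185)*255)
rd=lambda a:((a[...,2]>150)&(a[...,1]<90)&(a[...,0]<90))*255
m=mask_c(t,(160,100,312,240),wh);c=max(cv2.findContours(m,0,2)[0],key=cv2.contourArea)
b=cv2.boxPoints(cv2.minAreaRect(c));print('px',b);w=plane('top',b,.131);print(w)
for n,im,roi in(('top',t,(265,215,290,235)),('side',s,(280,200,305,220))):
    m=mask_c(im,roi,rd);k=np.argwhere(m).mean(0)[::-1];print(n,k,(m>0).sum(),plane(n,k,.084))
a=cv2.resize(t[100:240,155:315],None,fx=4.5,fy=4.5,interpolation=2)[:600]
cv2.imwrite('pics/a.png',a)
cv2.imwrite('pics/b.png',cv2.resize(s[165:285,140:310],None,fx=4.6,fy=4.6,interpolation=2))
E
```

```text
px [[171.32298  179.39565 ]
 [191.38338  108.412704]
 [297.274    138.3383  ]
 [277.21356  209.32124 ]]
[[ 0.56831041  0.23052319  0.131     ]
 [ 0.77782896  0.18025479  0.131     ]
 [ 0.69175837 -0.12629454  0.131     ]
 [ 0.48605136 -0.06939187  0.131     ]]
top [276.         223.24390244] 41 [[ 0.45123996 -0.06799902  0.084     ]]
side [290.         207.84615385] 13 [[ 0.44911348 -0.0642447   0.084     ]]
```

View pics/a.png

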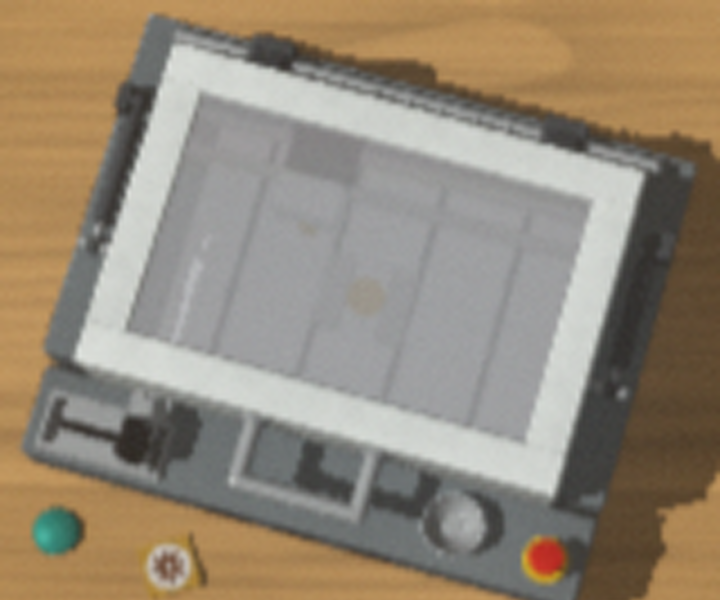

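View pics/b.png

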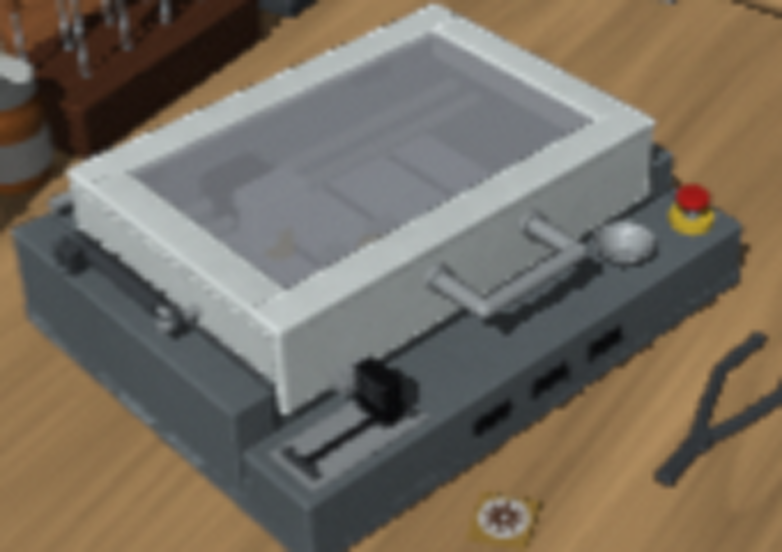

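```bash
cat >> h.py <<'E'
yaw=np.radians(-15.5);O=np.array([.6294,.0526,0]);R=np.array([[np.cos(yaw),-np.sin(yaw),0],[np.sin(yaw),np.cos(yaw),0],[0,0,1]])
def M(x,y,z):return O+R@[x,y,z]
E
python3 - <<'E'
from h import *
a=lambda x,y:((x+.5)/4.5-.5+155,(y+.5)/4.5-.5+100)
b=lambda x,y:((x+.5)/4.6-.5+140,(y+.5)/4.6-.5+165)
ends=[a(234,482),a(360,516)];print('top bar',plane('top',ends,.105).round(4))
e2=[b(487,308),b(583,256)];print('side bar',plane('side',e2,.105).round(4))
print('model bar',M(-.148,.04,.105),M(-.148,-.04,.105),M(-.148,0,.105))
for n,f,s,o in(('top','a',4.5,(155,100)),('side','b',4.6,(140,165))):
    im=cv2.imread(f'pics/{f}.png')
    for P,c in((M(-.148,.04,.105),(0,0,255)),(M(-.148,-.04,.105),(0,0,255)),(M(-.165,.19,.06),(0,255,0)),(M(-.165,-.19,.06),(0,255,0)),(M(.14,.19,.06),(255,255,0)),
      *[(M(-.139+i*.014,.115+j*.007,.097),(255,0,255)) for i in(-1,1) for j in(-1,1)],(M(-.106,.0,.131),(255,0,0)),(M(.125,0,.098),(255,0,0))):
        p=(proj(n,P)[0]-o+.5)*s-.5;cv2.circle(im,tuple(int(v) for v in p),3,c,-1)
    cv2.imwrite(f'pics/{f}2.png',im)
A=cv2.imread('pics/a2.png');B=cv2.imread('pics/b2.png')
cv2.imwrite('pics/ab.png',np.vstack([A[330:600],np.zeros((1,720,3),np.uint8),cv2.resize(B,(720,508))[180:508]]))
E
```

```text
top bar [[0.4947 0.1315 0.105 ]
 [0.4737 0.051  0.105 ]]
side bar [[0.4948 0.1259 0.105 ]
 [0.4699 0.0525 0.105 ]]
model bar [0.49747223 0.1306965  0.105     ] [0.47609316 0.05360606 0.105     ] [0.48678269 0.09215128 0.105     ]
```

View pics/ab.png

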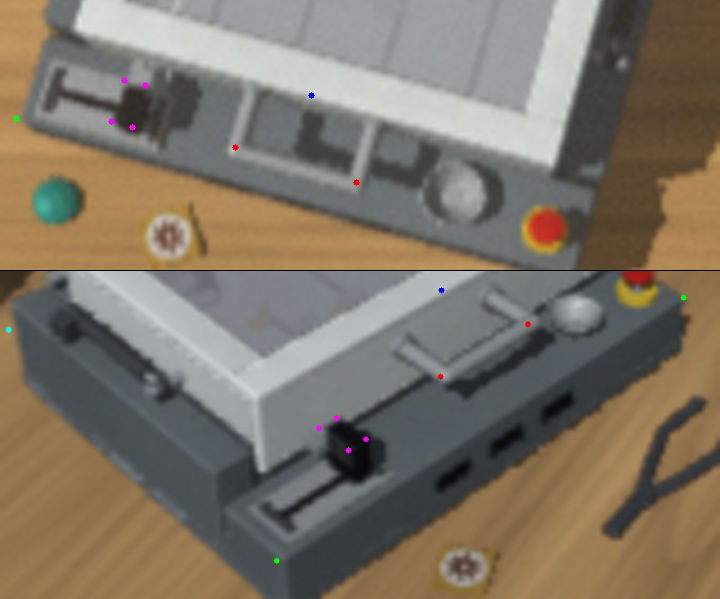

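The overlay sits about 4 mm too far left and back: the grip dots are left of the black grip at about (135,105) in the upper half. I'll refine the pose from the grip itself.

Run:
```python
from h import *
t=cv2.imread('pics/top0.png');s=cv2.imread('pics/side0.png')
print(t[190:207,176:202].max(2))
D=np.load('top0.npy');m=camera_model('top');T=m['cam_to_world']
g=[(c,r) for r in range(188,210) for c in range(176,204)]
o,d=ray('top',g);P=o+d*np.array([D[r,c] for c,r in g])[:,None];L=(P-O)@R
print((P[:,2].reshape(22,28)*1000).round().astype(int))
k=(P[:,2]>.088)&(P[:,2]<.104)&(L[:,0]<-.12)
print('grip top',k.sum(),P[k].mean(0),L[k].min(0),L[k].max(0))
# cloud: apron front edge and cover front etc in machine coords
vs,us=np.mgrid[100:245,150:320];g=np.c_[us.ravel(),vs.ravel()]
o,d=ray('top',g);P=o+d*D[g[:,1],g[:,0]][:,None];L=(P-O)@R
k=(abs(P[:,2]-.06)<.006)&(L[:,0]<-.09);print('apron ext',np.percentile(L[k],[0,1,99,100],axis=0))
k=(abs(P[:,2]-.131)<.008);print('cover ext',np.percentile(L[k],[0,1,99,100],axis=0), np.median(P[k,2]))
k=(abs(P[:,2]-.108)<.008)&(L[:,0]<-.135)&(abs(L[:,1])<.06);print('bar',k.sum(),L[k].mean(0),L[k].min(0),L[k].max(0))
k=(P[:,2]>.065)&(P[:,2]<.085)&(L[:,1]<-.07)&(L[:,1]>-.135)&(L[:,0]<-.11);print('dish',L[k].mean(0))
```

```text
[[152 144 143 144 139 132 123 134 149 157 156 153 138  96  85  92 123  85
   70  71  86  93 102 117 120 129]
 [153 151 153 152 153 147 137 128 145 150 149 150 129  94  85  85  99  73
   67  65  68  70  76 109 111 115]
 [154 152 155 157 151 150 127  94  97 102 111 113 107  91  86  85  75  68
   66  68  65  67  70 102 109 111]
 [153 152 153 152 155 149  99  58  55  59  66  72  82  87  84  81  75  69
   68  64  63  65  67  83 106 108]
 [134 148 153 152 155 141  78  52  50  49  52  63  70  80  76  79  78  72
   67  66  67  66  67  74 107 113]
 [ 87 104 108 115 130 125  70  52  50  52  51  54  60  78  66  67  72  76
   68  64  65  68  72  92 111 111]
 [ 63  61  64  67  84  83  58  51  49  48  50  50  62  75  63  59  76  74
   66  67  68  66  69 101 113 113]
 [104 100  79  64  60  57  53  48  46  50  51  52  72  65  62  69  78  69
   67  66  68  66  73 104 114 112]
 [145 142 130 120  86  58  52  48  51  49  47  50  64  57  59  72  77  67
   63  68  65  69  92 110 113 112]
 [155 153 155 147  90  58  54  49  47  50  52  50  59  59  64  76  72  67
   67  67  65  72 106 112 116 112]
 [156 157 
[... 3886 characters left out ...]
6   62   61   57   61   65   59   63   60   57   57   61]]
grip top 54 [0.52526457 0.19954136 0.09634105] [-0.1537493   0.10690758  0.08804589] [-0.12469327  0.12221806  0.102546  ]
apron ext [[-0.16616716 -0.1897479   0.05400978]
 [-0.1649881  -0.18688185  0.0544184 ]
 [-0.10447922  0.18540768  0.06574618]
 [-0.0990506   0.18960953  0.06597756]]
cover ext [[-0.10739867 -0.15819025  0.12300317]
 [-0.1050478  -0.15472356  0.12354704]
 [ 0.10861362  0.15400573  0.13657188]
 [ 0.11259832  0.15807553  0.13897656]] 0.12935659634575702
bar 155 [-0.14707242 -0.00100016  0.10954918] [-0.15447448 -0.0462065   0.10171143] [-0.13515424  0.04566043  0.11597146]
dish [-0.13531257 -0.0996791   0.07068687]
```

```bash
sed -i 's/O=np.array(\[.6294,.0526,0\])/O=np.array([.6284,.0519,0])/' h.py
cat >> h.py <<'E'
from scipy.spatial.transform import Rotation as Ro
def tool():
    s=get_state();r=Ro.from_quat(s['eef_rot']).as_matrix();return s['tcp_pos'],r,np.degrees(np.arctan2(r[1,0],r[0,0]))
def mach(): # grasp point in machine coords
    p,r,y=tool();return R.T@(p-pinch_z*r[:,2]*-1*-1-O),y+15.5
def to(x,y,z,yw=None): # grasp-point target, machine coords; yaw rel. machine deg
    p,r,yy=tool();t=M(x,y,z-pinch_z);d=r.T@(t-p)*100
    tr=0 if yw is None else (-(yw-15.5-yy)+180)%360-180
    print('delta cm',d.round(2),'turn',np.radians(tr).round(3))
E
python3 - <<'E'
from h import *
print(mach());to(-.141,.1145,.20,180);to(-.141,.1145,.20,0)
E
```

```text
(array([-0.23835742, -0.7329922 ,  0.24923394]), np.float64(34.45514274475568))
delta cm [ 55.98 -64.36   5.01] turn -2.54
delta cm [ 55.98 -64.36   5.01] turn 0.601
```

Emit:
play_rows(
  deltas="2.5 -2.9 0 -0.11;5 -5.8 0 -0.22;7.5 -8.7 0 -0.33;10 -11.6 0 -0.44;12.5 -14.5 0 -0.55;15 -17.4 0 -0.66;17.5 -20.3 0 -0.77;20 -23.2 0 -0.88;22.5 -26.1 0 -0.99;25 -29 0 -1.1",
  hand=1,
)

```text
clock: 0.93
tcp_pos: [0.3453, -0.2338, 0.2312]
eef_rot: [0.753, 0.658, -0.0, 0.0]
wrist_force: [1.1, -0.9, -0.8]
finger_gap: 1.002
grip_force: 0.0
```

Run:
```python
from h import *
print(mach(),get_state()['qpos'].round(2));to(-.141,.1145,.20,180)
```

```text
(array([-0.19647619, -0.35100026,  0.24994222]), np.float64(97.77423614255805)) [ 0.87  0.08 -0.41  2.04  0.04  1.03  0.31]
delta cm [45.37 11.79  4.98] turn -1.435
```

Emit:
play_rows(
  deltas="3.9 1 0 -0.12;7.8 2 0 -0.24;11.7 3 0 -0.36;15.6 4 0 -0.48;19.5 5 0 -0.6;23.4 6 0 -0.72;27.3 7 0 -0.84;31.2 8 0 -0.96;35.1 9 0 -1.08;39 10 0 -1.2",
)

```text
clock: 1.77
tcp_pos: [0.499, 0.1382, 0.2312]
eef_rot: [0.25, 0.968, -0.0, 0.0]
wrist_force: [0.9, -0.2, 0.1]
finger_gap: 1.001
grip_force: 0.0
```

Run:
```python
from h import *
print(mach(),get_state()['qpos'].round(2));to(-.141,.1145,.20,180)
```

```text
(array([-0.14776017,  0.04861286,  0.24985529]), np.float64(166.53344040008335)) [ 0.3   0.34 -0.82  1.81  0.27  1.11  0.45]
delta cm [0.88 6.57 4.98] turn -0.235
```

Emit:
play_rows(
  deltas="0.5 3.3 1 -0.12;0.9 6.6 3 -0.235;0.9 6.6 5 -0.235;0.9 6.6 5 -0.235;0.9 6.6 5 -0.235;0.9 6.6 5 -0.235",
)

```text
clock: 2.27
tcp_pos: [0.5233, 0.1976, 0.1819]
eef_rot: [0.138, 0.99, -0.0, 0.0]
wrist_force: [-0.2, -0.5, 0.4]
finger_gap: 1.003
grip_force: 0.0
```

Run:
```python
from h import *
print(mach(),get_state()['qpos'].round(2));to(-.141,.1145,.15,180);to(-.141,.1145,.09,180)
```

```text
(array([-0.14026471,  0.11233916,  0.20062631]), np.float64(179.59336277683136)) [ 0.17  0.48 -0.83  1.78  0.4   1.07  0.49]
delta cm [0.08 0.22 5.06] turn -0.007
delta cm [ 0.08  0.22 11.06] turn -0.007
```

Emit:
play_rows(
  deltas="0.1 0.1 2 0;0.1 0.1 4 0;0.1 0.1 6 0;0.1 0.1 7.5 0;0.1 0.1 9 0;0.1 0.1 10 0;0.1 0.1 11 0;0.1 0.1 11 0;0.1 0.1 11 0",
)

```text
clock: 3.02
tcp_pos: [0.5227, 0.1995, 0.0718]
eef_rot: [0.138, 0.99, -0.0, 0.0]
wrist_force: [-0.1, 0.4, 0.1]
finger_gap: 1.001
grip_force: 0.0
```

Run:
```python
from h import *
print(mach(),get_state()['wrist_force'])
t,_=grab_frame('top');s,_=grab_frame('side')
cv2.imwrite('pics/g.png',np.hstack([cv2.resize(t[150:250,150:250],None,fx=4,fy=4,interpolation=2),cv2.resize(s[185:285,180:280],None,fx=4,fy=4,interpolation=2)]))
```

```text
(array([-0.14130253,  0.11395184,  0.0904647 ]), np.float64(179.6578652489472)) [-0.14141841  0.38987822  0.06683693]
```

View pics/g.png

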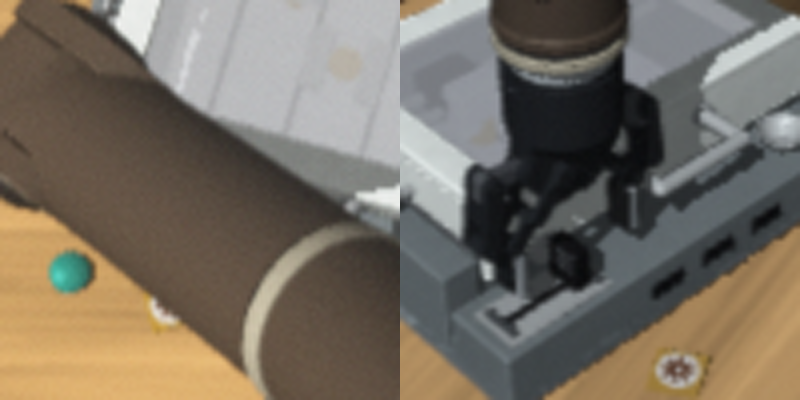

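The side half shows the open fingers standing either side of the grip at about (572,262), clear of the apron and the cover. I'll close.

Emit:
play_rows(
  deltas="0 0 0 0;0 0 0 0;0 0 0 0;0 0 0 0;0 0 0 0;0 0 0 0;0 0 0 0;0 0 0 0;0 0 0 0;0 0 0 0",
  hand=0,
)

```text
clock: 3.95
tcp_pos: [0.5225, 0.1999, 0.0715]
eef_rot: [0.137, 0.991, 0.0, 0.0]
wrist_force: [-0.8, 0.2, 3.7]
finger_gap: 0.152
grip_force: 59.2
```

Emit:
play_rows(
  deltas="0 0.5 0 0;0 1 0 0;0 1.6 0 0;0 2.2 0 0;0 2.8 0 0;0 3.4 0 0;0 3.9 0 0;0 4.3 0 0;0 4.5 0 0;0 4.5 0 0",
)

```text
clock: 4.78
tcp_pos: [0.5343, 0.2433, 0.0715]
eef_rot: [0.137, 0.991, -0.0, -0.0]
wrist_force: [-2.2, -1.1, 6.5]
finger_gap: 0.152
grip_force: 59.4
```

Run:
```python
from h import *
s=get_state();print(mach(),R.T@s['wrist_force'],s['finger_gap'])
```

```text
(array([-0.14177879,  0.15929819,  0.09017401]), np.float64(179.72653251374408)) [-1.86120116 -1.61303198  6.49246281] 0.1516546151458344
```

Emit:
play_rows(
  deltas="0 0.1 0 0;0 0.2 0 0;0 0.3 0 0;0 0.4 0 0;0 0.5 0 0;0 0.5 0 0",
)

```text
clock: 5.28
tcp_pos: [0.5344, 0.2435, 0.0714]
eef_rot: [0.138, 0.99, -0.004, -0.001]
wrist_force: [-8.7, -13.8, 18.0]
finger_gap: 0.153
grip_force: 61.3
```

Run:
```python
from h import *
s=get_state();print(mach(),R.T@s['wrist_force'],s['finger_gap'])
```

```text
(array([-0.14173189,  0.15971837,  0.09008366]), np.float64(179.60106249059504)) [ -4.74322515 -15.58985338  18.03655822] 0.1533553390908467
```

Emit:
play_rows(
  deltas="0 -0.2 0 0;0 -0.4 0 0;0 -0.4 0 0",
)

```text
clock: 5.53
tcp_pos: [0.5344, 0.2433, 0.0715]
eef_rot: [0.138, 0.99, -0.001, -0.0]
wrist_force: [-3.2, -3.9, 8.1]
finger_gap: 0.148
grip_force: 59.8
```

Emit:
play_rows(
  deltas="0 0 0 0;0 0 0 0;0 0 0 0;0 0 0 0;0 0 0 0;0 0 0 0",
  hand=0.6,
)

```text
clock: 6.03
tcp_pos: [0.5349, 0.2441, 0.0712]
eef_rot: [0.137, 0.991, 0.0, -0.0]
wrist_force: [-0.4, 0.5, -0.8]
finger_gap: 0.601
grip_force: 0.0
```

Emit:
play_rows(
  deltas="0 0 -1 0;0 0 -3 0;0 0 -6 0;0 0 -9 0;0 0 -12 0;0 0 -14 0;0 0 -14 0;0 0 -14 0",
)

```text
clock: 6.7
tcp_pos: [0.5355, 0.2445, 0.2132]
eef_rot: [0.138, 0.991, 0.001, 0.001]
wrist_force: [0.1, -0.1, -1.2]
finger_gap: 0.6
grip_force: 0.0
```

Run:
```python
from h import *
print(mach(),get_state()['finger_gap']);to(-.148,0,.215,90)
```

```text
(array([-0.14106924,  0.16071015,  0.23188186]), np.float64(179.69304394256218)) 0.5995323849215264
delta cm [  0.62 -16.08   1.66] turn 1.565
```

Emit:
play_rows(
  deltas="0 -1.6 0 0.12;0 -3.2 0 0.24;0 -4.8 0 0.36;0 -6.4 0 0.48;0 -8 0 0.6;0 -9.6 0 0.72;0 -11.2 0 0.84;0 -12.8 0 0.96;0 -14.4 0 1.08;0.6 -16 0 1.2",
  hand=0.35,
)

```text
clock: 7.53
tcp_pos: [0.4853, 0.0904, 0.2103]
eef_rot: [0.675, 0.738, -0.001, -0.0]
wrist_force: [-0.2, -0.5, -0.3]
finger_gap: 0.348
grip_force: 0.0
```

Run:
```python
from h import *
print(mach());to(-.148,0,.215,90)
t,_=grab_frame('top');s,_=grab_frame('side')
cv2.imwrite('pics/l.png',np.hstack([cv2.resize(t[150:250,150:250],None,fx=4,fy=4,interpolation=2),cv2.resize(s[185:285,180:280],None,fx=4,fy=4,interpolation=2)]))
```

```text
(array([-0.14816122, -0.00115534,  0.22903409]), np.float64(110.55489023930248))
delta cm [0.1  0.06 1.4 ] turn 0.359
```

View pics/l.png

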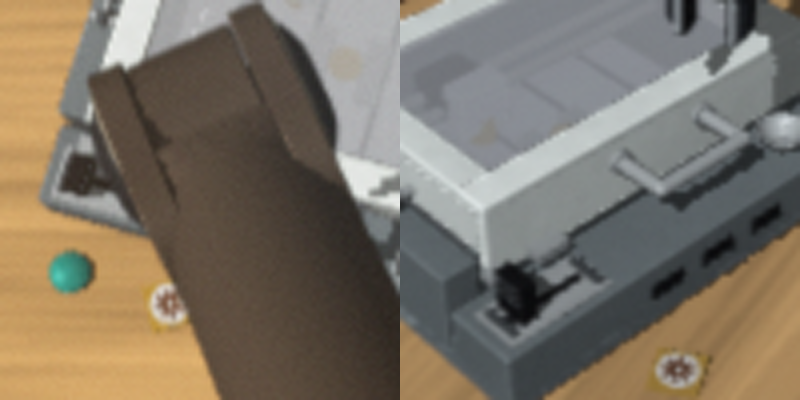

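The grip now stands at the left end of its slot, at (513,292) in the side half, so the lock is released. Next I'll finish the turn over the handle.

Emit:
play_rows(
  deltas="0.1 0.1 0 0.12;0.1 0.1 0 0.24;0.1 0.1 0 0.36;0.1 0.1 0 0.36;0.1 0.1 0 0.36;0.1 0.1 0 0.36",
)

```text
clock: 8.13
tcp_pos: [0.4863, 0.0933, 0.211]
eef_rot: [0.793, 0.61, -0.0, -0.0]
wrist_force: [0.2, -0.5, -0.9]
finger_gap: 0.353
grip_force: 0.0
```

Run:
```python
from h import *
print(mach(),get_state()['qpos'].round(2));to(-.148,0,.105,90)
```

```text
(array([-0.14793237,  0.00189397,  0.22965148]), np.float64(90.63744058410938)) [ 0.17  0.26 -0.53  1.9   0.15  1.02 -0.69]
delta cm [-0.19 -0.   12.47] turn 0.011
```

Emit:
play_rows(
  deltas="-0.1 0 2 0.01;-0.2 0 4 0.01;-0.2 0 6 0.01;-0.2 0 7.5 0.01;-0.2 0 9 0.01;-0.2 0 10 0.01;-0.2 0 11 0.01;-0.2 0 11.8 0.01;-0.2 0 12.4 0.01;-0.2 0 12.4 0.01",
)

```text
clock: 8.97
tcp_pos: [0.4855, 0.0908, 0.0864]
eef_rot: [0.797, 0.604, -0.001, -0.0]
wrist_force: [-0.1, 0.5, -0.2]
finger_gap: 0.351
grip_force: 0.0
```

Run:
```python
from h import *
s=get_state();print(mach(),R.T@s['wrist_force']);
```

```text
(array([-0.14804413, -0.00068674,  0.10505866]), np.float64(89.78018718534506)) [-0.22360738  0.48024278 -0.18232403]
```

Emit:
play_rows(
  deltas="0 0 0 0;0 0 0 0;0 0 0 0;0 0 0 0;0 0 0 0;0 0 0 0;0 0 0 0;0 0 0 0",
  hand=0,
)

```text
clock: 9.63
tcp_pos: [0.485, 0.0913, 0.0877]
eef_rot: [0.797, 0.604, -0.0, -0.0]
wrist_force: [-5.4, 2.4, 2.3]
finger_gap: 0.115
grip_force: 58.7
```

Run:
```python
from h import *
s=get_state();print(mach(),R.T@s['wrist_force'],s['finger_gap'])
```

```text
(array([-0.1486527 , -0.00031778,  0.1063835 ]), np.float64(89.78732903705055)) [-5.81564127  0.8815954   2.32420343] 0.11495474362800866
```

```bash
cat >> h.py <<'E'
def arc(a):return np.array([.273-.273*np.cos(a)+.007*np.sin(a),.273*np.sin(a)+.007*np.cos(a)-.007])*100
def ang(): # angle from grasp point rel. hinge
    g,_=mach();return np.arctan2(g[2]-.098,.125-g[0])-np.arctan2(.007,.273), np.hypot(g[2]-.098,.125-g[0])
def rows(a0,aa):print(';'.join('0 %.1f %.1f 0'%tuple((arc(a)-arc(a0))*[1,-1]) for a in aa))
E
python3 - <<'E'
from h import *
print(ang())
rows(0,np.r_[.01,.025,np.arange(.05,.251,.029)])
rows(.25,np.arange(.28,.551,.03));rows(.55,np.r_[.575,.6,.62,.64,.66,.68,.7,.72,.74,.75])
E
```

```text
(np.float64(0.004990542014585812), np.float64(0.27378109049642985))
0 0.0 -0.3 0;0 0.0 -0.7 0;0 0.1 -1.4 0;0 0.1 -2.2 0;0 0.2 -2.9 0;0 0.4 -3.7 0;0 0.5 -4.5 0;0 0.7 -5.3 0;0 0.8 -6.0 0
0 0.2 -0.8 0;0 0.5 -1.6 0;0 0.8 -2.3 0;0 1.1 -3.1 0;0 1.4 -3.8 0;0 1.8 -4.6 0;0 2.1 -5.3 0;0 2.5 -6.0 0;0 2.9 -6.7 0;0 3.4 -7.4 0
0 0.4 -0.6 0;0 0.8 -1.1 0;0 1.1 -1.6 0;0 1.4 -2.0 0;0 1.8 -2.4 0;0 2.1 -2.8 0;0 2.5 -3.3 0;0 2.8 -3.7 0;0 3.2 -4.1 0;0 3.4 -4.3 0
```

Emit:
play_rows(
  deltas="0 0 -0.3 0;0 0 -0.7 0;0 0.1 -1.4 0;0 0.1 -2.2 0;0 0.2 -2.9 0;0 0.4 -3.7 0;0 0.5 -4.5 0;0 0.7 -5.3 0;0 0.8 -6 0;0 0.8 -6 0",
)

```text
clock: 10.47
tcp_pos: [0.493, 0.0891, 0.1488]
eef_rot: [0.797, 0.604, -0.0, -0.0]
wrist_force: [-7.0, 3.5, -3.7]
finger_gap: 0.114
grip_force: 58.8
```

Run:
```python
from h import *
s=get_state();print(mach(),ang(),R.T@s['wrist_force'],s['finger_gap'])
```

```text
(array([-0.14041585, -0.00030738,  0.16752543]), np.float64(89.75809760405618)) (np.float64(0.23055742809507088), np.float64(0.2743708449102441)) [-7.65894503  1.50788235 -3.73062409] 0.1141110890811307
```

Emit:
play_rows(
  deltas="0 0.2 -0.8 0;0 0.5 -1.6 0;0 0.8 -2.3 0;0 1.1 -3.1 0;0 1.4 -3.8 0;0 1.8 -4.6 0;0 2.1 -5.3 0;0 2.5 -6 0;0 2.9 -6.7 0;0 3.4 -7.4 0",
)

```text
clock: 11.3
tcp_pos: [0.5216, 0.0813, 0.2222]
eef_rot: [0.797, 0.604, -0.003, -0.003]
wrist_force: [-23.5, 6.7, 10.0]
finger_gap: 0.114
grip_force: 59.1
```

Run:
```python
from h import *
s=get_state();print(mach(),ang(),R.T@s['wrist_force'],s['finger_gap'])
```

```text
(array([-1.10564527e-01, -1.96067382e-04,  2.40946944e-01]), np.float64(89.86767821440282)) (np.float64(0.5197889186740308), np.float64(0.2755439628364164)) [-24.38643415   0.14478354   9.95910967] 0.11418626976300114
```

Emit:
play_rows(
  deltas="0 0.2 -0.8 0;0 0.4 -1.3 0;0 0.7 -1.8 0;0 1.0 -2.2 0;0 1.4 -2.6 0;0 1.7 -3.0 0;0 2.1 -3.5 0;0 2.4 -3.9 0;0 2.8 -4.3 0;0 2.8 -4.3 0",
)

```text
clock: 12.13
tcp_pos: [0.5526, 0.0729, 0.2672]
eef_rot: [0.797, 0.604, 0.0, -0.0]
wrist_force: [-12.3, 3.5, 10.2]
finger_gap: 0.114
grip_force: 59.0
```

Run:
```python
from h import *
s=get_state();print(mach(),ang(),R.T@s['wrist_force'],s['finger_gap'])
```

```text
(array([-7.86019546e-02, -6.21188400e-05,  2.85898939e-01]), np.float64(89.78086785674564)) (np.float64(0.7196744617775009), np.float64(0.27705553105695757)) [-12.75174868   0.0826355   10.24849057] 0.1136502358637998
```

Emit:
play_rows(
  deltas="0 0.0 -0.3 0;0 0.1 -0.5 0;0 0.3 -0.7 0;0 0.4 -0.9 0;0 0.6 -1.0 0;0 0.6 -1.0 0;0 0.6 -1 0;0 0.6 -1 0",
)

```text
clock: 12.8
tcp_pos: [0.5593, 0.071, 0.2748]
eef_rot: [0.797, 0.604, 0.0, -0.0]
wrist_force: [-1.3, 5.2, 0.7]
finger_gap: 0.114
grip_force: 59.2
```

```bash
cat > cov.py <<'E'
from h import *
def cover(im,D,n):
    hsv=cv2.cvtColor(im,cv2.COLOR_BGR2HSV);vs,us=np.where((hsv[...,2]>165)&(hsv[...,1]<30)&(D>0))
    g=np.c_[us,vs];o,d=ray(n,g);P=o+d*D[vs,us][:,None];L=(P-O)@R
    k=(L[:,0]>-.12)&(L[:,0]<.13)&(abs(L[:,1])<.165)&(L[:,2]>.115);L=L[k];rng=np.random.default_rng(0);best=None
    for _ in range(300):
        q=L[rng.choice(len(L),3,False)];v=np.cross(q[1]-q[0],q[2]-q[0]);l=np.linalg.norm(v)
        if l<1e-5:continue
        v/=l;i=abs((L-q[0])@v)<.005
        if abs(v[1])<.06 and (best is None or i.sum()>best.sum()):best=i
    c=L[best].mean(0);v=np.linalg.svd(L[best]-c,full_matrices=False)[2][2];v*=np.sign(v[2])
    return np.arctan2(-v[0],v[2]),v.round(3),best.sum(),len(L)
if __name__=='__main__':
    for n in('top','side'):
        print(n,'shut',cover(cv2.imread(f'pics/{n}0.png'),np.load(f'{n}0.npy'),n)); im,D=grab_frame(n);cv2.imwrite(f'pics/{n}_now.png',im);print(cover(im,D,n))
    s=get_state();print(mach(),ang(),R.T@s['wrist_force'],s['finger_gap'])
E
python3 cov.py
```

```text
top shut (np.float64(-0.00035357353898159225), array([ 0., -0.,  1.]), np.int64(2865), 3174)
(np.float64(-0.7410771034275101), array([0.675, 0.003, 0.738]), np.int64(618), 1052)
side shut (np.float64(-0.0001024796232559153), array([0.   , 0.003, 1.   ]), np.int64(1760), 1864)
(np.float64(0.823688405702147), array([-0.734, -0.   ,  0.68 ]), np.int64(1298), 1646)
(array([-7.17500051e-02, -8.67178695e-05,  2.93511764e-01]), np.float64(89.77619879986459)) (np.float64(0.7566060945285118), np.float64(0.27737233880200834)) [-1.72464803  5.17622693  0.19703211] 0.11377318952530388
```

Emit:
play_rows(
  deltas="0 0.1 -0.2 0;0 0.3 -0.4 0;0 0.5 -0.6 0;0 0.7 -0.8 0;0 0.8 -0.9 0;0 0.8 -0.9 0;0 0.8 -0.9 0;0 0.8 -0.9 0",
)

```text
clock: 13.57
tcp_pos: [0.5677, 0.0686, 0.2839]
eef_rot: [0.797, 0.604, 0.001, 0.0]
wrist_force: [1.6, 5.0, 0.2]
finger_gap: 0.112
grip_force: 58.6
```

```bash
python3 cov.py; python3 -c "
from h import *
rows(.79,np.r_[.78,.76,.74,.72,.70,.68,.665,.65,.64,.64])"
```

```text
top shut (np.float64(-0.00035357353898159225), array([ 0., -0.,  1.]), np.int64(2865), 3174)
(np.float64(0.7755603827447314), array([-0.7  , -0.003,  0.714]), np.int64(524), 819)
side shut (np.float64(-0.0001024796232559153), array([0.   , 0.003, 1.   ]), np.int64(1760), 1864)
(np.float64(0.7856186680220595), array([-0.707, -0.001,  0.707]), np.int64(1297), 1634)
(array([-6.29453210e-02, -1.68219294e-04,  3.02627065e-01]), np.float64(89.75381275570682)) (np.float64(0.802230626761652), np.float64(0.2778411043526895)) [ 1.06061486  5.80354913 -1.21549926] 0.11512218564194025
0 -0.2 0.2 0;0 -0.6 0.6 0;0 -1.0 1.0 0;0 -1.3 1.4 0;0 -1.7 1.8 0;0 -2.1 2.2 0;0 -2.3 2.5 0;0 -2.6 2.8 0;0 -2.8 3.0 0;0 -2.8 3.0 0
```

Emit:
play_rows(
  deltas="0 -0.2 0.2 0;0 -0.6 0.6 0;0 -1 1 0;0 -1.3 1.4 0;0 -1.7 1.8 0;0 -2.1 2.2 0;0 -2.3 2.5 0;0 -2.6 2.8 0;0 -2.8 3 0;0 -2.8 3 0",
)

```text
clock: 14.5
tcp_pos: [0.5403, 0.0759, 0.253]
eef_rot: [0.797, 0.604, 0.001, 0.0]
wrist_force: [4.3, 5.1, -1.8]
finger_gap: 0.115
grip_force: 58.9
```

Emit:
play_rows(
  deltas="0 0 0 0;0 0 0 0;0 0 0 0;0 0 0 0;0 0 0 0;0 0 0 0",
)

```text
clock: 15.0
tcp_pos: [0.5405, 0.0759, 0.2533]
eef_rot: [0.797, 0.604, 0.001, 0.0]
wrist_force: [4.7, 4.8, -2.0]
finger_gap: 0.112
grip_force: 58.9
```

```bash
python3 cov.py; python3 -c "
import cv2,numpy as np
t=cv2.imread('pics/top_now.png');s=cv2.imread('pics/side_now.png')
cv2.imwrite('pics/f.png',np.hstack([cv2.resize(t[90:250,140:320],None,fx=2.2,fy=2.2)[:350],cv2.resize(s[130:290,130:310],None,fx=2.2,fy=2.2)[:350]]))"
```

```text
top shut (np.float64(-0.00035357353898159225), array([ 0., -0.,  1.]), np.int64(2865), 3174)
(np.float64(-0.6351649884363142), array([0.593, 0.002, 0.805]), np.int64(1160), 1468)
side shut (np.float64(-0.0001024796232559153), array([0.   , 0.003, 1.   ]), np.int64(1760), 1864)
(np.float64(0.9307041923971691), array([-0.802, -0.001,  0.597]), np.int64(1271), 1657)
(array([-0.09112552, -0.000343  ,  0.2720264 ]), np.float64(89.76509112141778)) (np.float64(0.6522741981190409), np.float64(0.2774805001084747)) [ 2.20733844  5.56973691 -1.7029504 ] 0.11237356584902981
```

View pics/f.png

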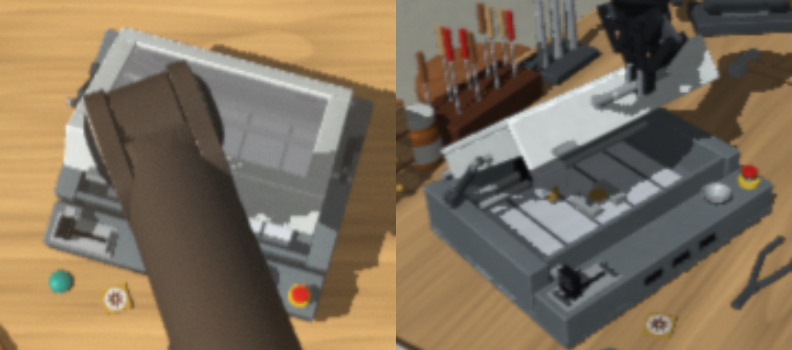

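The cover stands held at about 0.64 rad, with the handle gripped at (605,100) in the side half. The lock is at its left stop, at (570,278), and the dish, at (717,192), is where it was.

```bash
python3 -c "
from bench import job_done;print(job_done())"
```

```text
the job is handed in; nothing more can be done
None
```

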